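# Close up the row of specimens under the hardness tester

## Task

Get the row of specimens ready for one scan: first slide the short black block on the tester's stage along until it is flush against the steel reference block, then fetch the long black block from the bench and butt it, long side along the row, flush against the short one, so that all three stand flat in one straight row without gaps. Only then press the start key fully down. Do not bump the tester's overhanging head, and leave the two smaller mounts and the jar on the bench where they are.

Things in the scene. Friction and masses are not known exactly. Their poses are not given: they have to be found in the camera images.
- tester: Hardness tester, fixed. Origin on the bench. Cream base 45 mm high (x -120..120, y -160..320 mm in its frame) with an aluminium stage plate (x -65..65, y -130..120), its flat top 60 mm above the bench. Square column 140 x 140 mm, 375 high, at y 170..310. The row runs along its y axis at x = 0; from the +y end: reference block, short block, long block.
- ref (a point): Centre of the underside of the steel reference block, at stage-top height; axes as the tester's. The block is fixed on the stage, 50 mm (x) by 40 mm (y) by 36 mm high; the short block must touch its -y face, which is 20 mm from this point.
- head: Tester's cream head, fixed, 120 mm wide (x). Origin: middle of the lower edge of its free end, axes as the tester's; extends 290 mm to +y, 120 up; underside 120 above the stage top. Turret (radius 42) and objectives hang 62 mm to +y, down to 38 below the underside. It overhangs the short block's final place: an upright tool does not fit there, one whose body leans to -y does.
- short_block: Black rectangular mounted specimen with a small steel inset in its top, 50 mm (x) by 44 mm (y) by 36 mm high, about 0.2 kg, standing loose on the stage some way to -y of the reference block, slightly askew. Origin at the centre of its underside; its +y face goes against the reference block.
- long_block: The same kind of black block but longer: 50 mm (x) by 60 mm (y) by 36 mm high, about 0.26 kg, lying on the bench. Origin at the centre of its underside. Its y axis goes along the row.
- start_key (a joint): Travel of the start key, in m: 0 up, 0.006 fully down (5 N); springs back. It is pressed straight down.
- start_key_top (a point): Centre of the top of the start key, a round black push button of radius 14 mm in a grey housing on the tester's base, at the -y, -x corner of the stage.
- small_block: Bystander: small black rectangular mount on the bench, 32 x 32 x 25 mm high, loose. Origin under its centre.
- round_mount: Bystander: round black mount on the bench, diameter 40 mm, 30 mm high, loose. Origin under its centre.
- polish_jar: Bystander: jar with lid, radius 32 mm, 90 mm high, loose. Origin under its centre.
Things that resemble listed ones, but are neither listed nor needed, are in the scene too. What is shaped like the long_block but green, pink or white is not meant.

How it is judged:
On the way, in this order (a step that is already met when the one before it is completed fails the run):
1. the short block is flush against the reference block while the long block is still on the bench (x of short_block in the frame of ref between -0.006 and 0.006 m and y of short_block in the frame of ref between -0.0445 and -0.038 m and z of short_block in the frame of ref between -0.004 and 0.004 m and angle between the x axis of short_block and the x axis of ref, either way round below 0.06 rad and angle between short_block's own z axis and vertical below 0.06 rad and z of long_block in the frame of ref below -0.03 m), for 0.2 s.
2. the long block stands on the stage flush against the short block, and the short one still flush against the reference block (x of short_block in the frame of ref between -0.006 and 0.006 m and y of short_block in the frame of ref between -0.0445 and -0.038 m and z of short_block in the frame of ref between -0.004 and 0.004 m and angle between the x axis of each of short_block, long_block and the x axis of ref, either way round below 0.06 rad and angle between each of short_block, long_block's own z axis and vertical below 0.06 rad and x of long_block in the frame of ref between -0.006 and 0.006 m and y of long_block in the frame of ref between -0.099 and -0.088 m and z of long_block in the frame of ref between -0.004 and 0.004 m and horizontal distance between long_block and short_block below 0.0548 m), for 0.2 s.
3. the start key is pressed fully down with the row closed (all of step 2 and value of joint start_key above 0.0045 m), for 0.05 s.
At the end, for the whole second after the job is handed in: Both blocks stand flat and still on the stage in one row with the reference block: each gap at most 2.5 mm, each block within 6 mm sideways of the reference block's centre line and within 0.06 rad of square to it; the start key has been pressed at least 4.5 mm down after that and is up again (all of step 2 and linear speed of each of short_block, long_block below 0.01 m/s and value of joint start_key below 0.002 m); the robot touches nothing.
It fails at once if the start key is pressed before the row is closed (value of joint start_key above 0.003 m and not (x of short_block in the frame of ref between -0.006 and 0.006 m and y of short_block in the frame of ref between -0.0445 and -0.038 m and z of short_block in the frame of ref between -0.004 and 0.004 m and angle between the x axis of each of short_block, long_block and the x axis of ref, either way round below 0.06 rad and angle between each of short_block, long_block's own z axis and vertical below 0.06 rad and x of long_block in the frame of ref between -0.006 and 0.006 m and y of long_block in the frame of ref between -0.099 and -0.088 m and z of long_block in the frame of ref between -0.004 and 0.004 m and horizontal distance between long_block and short_block below 0.0548 m)).
It fails at once if the robot bumps the tester's head (over 4 N) (contact force between any of the arm, the fingers and head above 4 N).
It fails at once if a bystander is moved more than 25 mm (distance of any of small_block, round_mount, polish_jar from where it was at the start of the episode above 0.025 m).
It also fails if it takes over 54 s, if anything falls off the work surface, if the arm or the gripper's body presses on something with over 40 N, if the wrist force passes 120 N, or if a joint passes its speed limit or range.

## Robot

A 6-joint arm with a two-finger parallel gripper is mounted at the origin on the work surface. World frame = base frame: x ahead of the robot, y to its left, z up, the work surface at z = 0. Lengths are in m, angles in rad, forces in N, time in s.
With the tool pointing down it reaches from about 0.3 to 0.75 m from the base axis. Payload 8.5 kg.
Tool frame: the origin (TCP) lies at the very end of the fingers, on their centre line; the grasp point (between the pads) lies behind it (robot.hold_point_z is the z of the grasp point in the tool frame, in m); z points along the fingers, y is the line along which they close (so a half turn about z gives the same grasp; the last joint's range is limited). The gripper opens to 88 mm and grips with 3 to 60 N. Pads are 18 mm wide; open, the fingers measure 123 mm over their backs; the gripper's body (75 mm by 187 mm) begins 45 mm behind the grasp point.
Start: joints at [-1.489, 0.381, 1.297, -0, 1.464, -0.215], TCP at [0.161, -0.526, 0.239] pointing down, gripper open.
Joint ranges: [-3.11, 3.11], [-0.89, 2.33], [0.22, 2.48], [-1.42, 4.56], [0.17, 2.85], [-2.88, 2.88]. Speed limits (rad/s): [2.39, 2.39, 3.14, 3.14, 3.14, 3.14].

## Interface

Orientations are given as a rotation vector (axis times angle).
In Python, from workcell import robot gives the robot as it stands.
- The arm moves only by the shell command python3 -m handwheel 'ROWS' [FORCE]. ROWS is JSON, a list of rows, each an object of numbers: "x", "y", "z": the shift along the world's x, y, z in cm; "turn": the turn about the world's z in units of 5 degrees (1.0 is 5 degrees); "gripper": the finger opening in cm, from 0 to 8.81. In form: [{"x": .., "y": .., "z": .., "turn": .., "gripper": ..}, ...]. A call has 1 to 8 rows; each row shifts and turns the commanded pose from where the row before left it; what a row does not reach is not made up. A row lasts 1/10 s, in which the tool goes at most 50 mm and 8.59 degrees, less where a joint would pass 70% of its speed; a pose out of reach is approached as far as the arm can. A call is refused whole if a number of a shift passes 5 or a number of a turn 1, either way. A call with a gripper value outside its range is refused whole. The fingers move at their own pace and stop on an object; FORCE is the grip in N (left out, the last holds). Time passes only in rows, so rows that do not move let the fingers close. It gives the time, the measured TCP pose, the force, the opening and the grip force at its end, in the units of the state.
- robot.read_state(): the state, without advancing time (a new reading comes with each control period).
- robot.grab_frame(name): name is "scene" or "side" or "wrist"; returns the picture (400x640x3 uint8, red, green, blue); there is no depth.
- robot.calibration(name): a dict with "fx", "fy", "cx", "cy" (pixels), "R" (3x3) and "t" (3): a world point X has camera coordinates R X + t. Camera axes: x right, y down, z forward; pixel columns grow to the right and rows downward; lengths in m; the calibration is good to about 2 mm. A picture is of the moment at which its call begins: read the wrist's pose just before it. calibration takes no time and is no camera call; for the wrist camera it gives the pose at the moment of the call.
- robot.hand_in(): hands the job in; it is judged then, once.
The state is a dict: "clock": time; "joint_positions": joint angles; "joint_velocities": joint speeds; "joint_efforts": joint torques, N m; "position": TCP position; "tool_rot": TCP orientation; "force": force on the tool from outside, world axes, zero at the start; "ft_torque": the same for the moment, N m; "finger_gap": opening from 0.0 (shut) to 1.0 (fully open); "gripper_force": force on a finger pad.
Only numpy, scipy, OpenCV 4.12 (cv2) and the standard library are available. Lean on these libraries where they do the work, as an engineer would, in place of code of your own. Each camera call takes 0.05 s, during which the arm holds its last target. There are 200 camera calls.

## Working session

There is one attempt and no reset: what is moved stays moved. The work goes in short steps, Python scripts to look and compute and a shell command to move; the robot and the scene stay as the last step left them, time stands still between calls to the robot, and variables do not carry over. Pictures are saved under pics/ and viewed, at most 10 in all, crops included, and the job is handed in when it is done.

```bash
mkdir -p pics; cat > h.py <<'E'
from workcell import robot
import cv2, numpy as np
def snap(n,f):
    im=robot.grab_frame(n); cv2.imwrite(f,cv2.cvtColor(np.asarray(im),cv2.COLOR_RGB2BGR)); return im
def P(n):
    c=robot.calibration(n); return c,np.array([[c['fx'],0,c['cx']],[0,c['fy'],c['cy']],[0,0,1]])
def proj(n,X,c=None):
    c=c or robot.calibration(n); q=(np.array(c['R'])@np.atleast_2d(X).T).T+np.array(c['t'])
    return np.c_[c['fx']*q[:,0]/q[:,2]+c['cx'],c['fy']*q[:,1]/q[:,2]+c['cy']]
def plane(n,uv,z,c=None):
    c=c or robot.calibration(n); R=np.array(c['R']);o=-R.T@np.array(c['t'])
    uv=np.atleast_2d(uv).astype(float); d=np.c_[(uv[:,0]-c['cx'])/c['fx'],(uv[:,1]-c['cy'])/c['fy'],np.ones(len(uv))]@R
    return o+d*((z-o[2])/d[:,2])[:,None]
def tri(views):  # [(calib,uv)]
    A=[];b=[]
    for c,(u,v) in views:
        R=np.array(c['R']);o=-R.T@np.array(c['t']);d=R.T@np.array([(u-c['cx'])/c['fx'],(v-c['cy'])/c['fy'],1]);d/=np.linalg.norm(d)
        M=np.eye(3)-np.outer(d,d);A.append(M);b.append(M@o)
    return np.linalg.lstsq(np.vstack(A),np.hstack(b),rcond=None)[0]
E
python3 - <<'E'
from h import *
a=snap('scene','pics/scene.png');b=snap('side','pics/side.png')
for n in('scene','side','wrist'):
    c=robot.calibration(n);R=np.array(c['R']);print(n,c['fx'],(-R.T@np.array(c['t'])).round(3),R[2].round(2))
s=robot.read_state();print(s['position'],s['tool_rot'],robot.hold_point_z)
E
```

```text
scene 514.5470673316057 [1.29  0.055 1.126] [-0.57 -0.17 -0.8 ]
side 513.384423443606 [1.28  0.692 1.035] [-0.49 -0.6  -0.62]
wrist 294.3748851631715 [ 0.229 -0.505  0.384] [-0.26 -0.08 -0.96]
[ 0.1608373  -0.52567914  0.23822489] [-3.10579173e+00 -4.64347857e-01 -1.16794788e-04] -0.0187
```

View pics/scene.png

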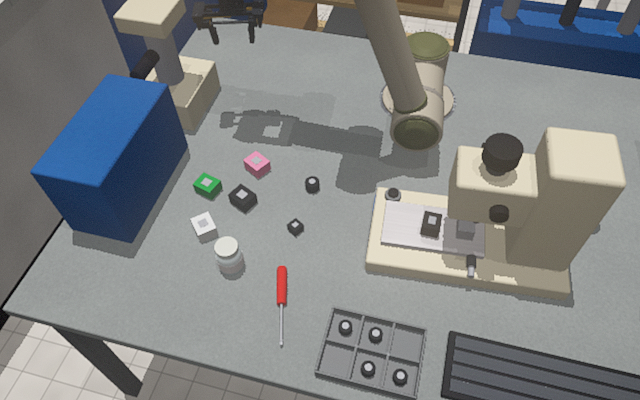

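View pics/side.png

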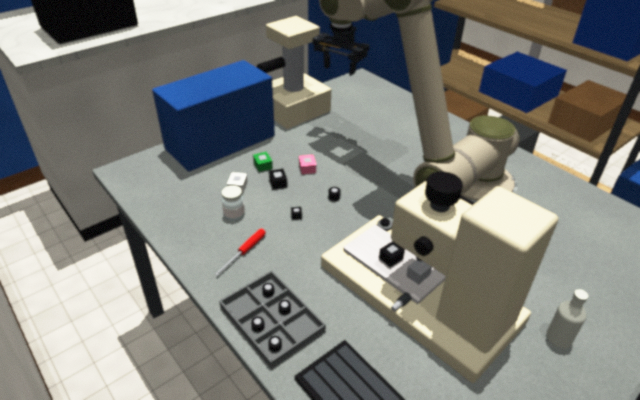

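The four candidates for long_block in the scene view are black (243,197), green (207,184), pink (257,163) and white (204,226). Only (243,197) is both black and long. The small block is at (295,227), the round mount at (312,184) and the jar at (229,255). The short block is at (431,223) and the reference at (465,228). I'll enlarge these to confirm.

```bash
python3 - <<'E'
import cv2
s=cv2.imread('pics/scene.png');d=cv2.imread('pics/side.png')
cv2.imwrite('pics/c1.png',cv2.resize(s[125:310,360:600],None,fx=3.2,fy=3.2,interpolation=cv2.INTER_CUBIC))
a=cv2.resize(s[145:245,185:325],None,fx=4,fy=4,interpolation=cv2.INTER_CUBIC)
cv2.imwrite('pics/c2.png',a)
cv2.imwrite('pics/c3.png',cv2.resize(d[165:385,315:565],None,fx=2.7,fy=2.7,interpolation=cv2.INTER_CUBIC))
E
```

```text
(no output)
```

View pics/c1.png

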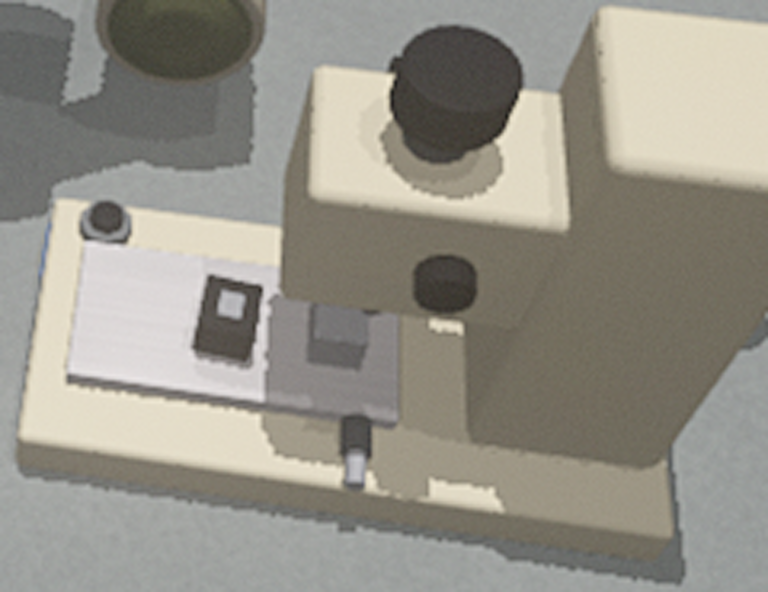

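View pics/c2.png

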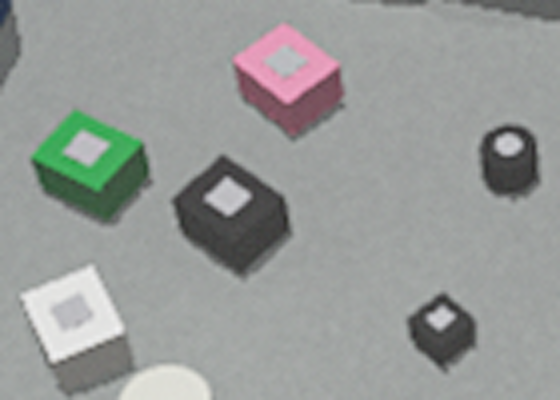

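View pics/c3.png

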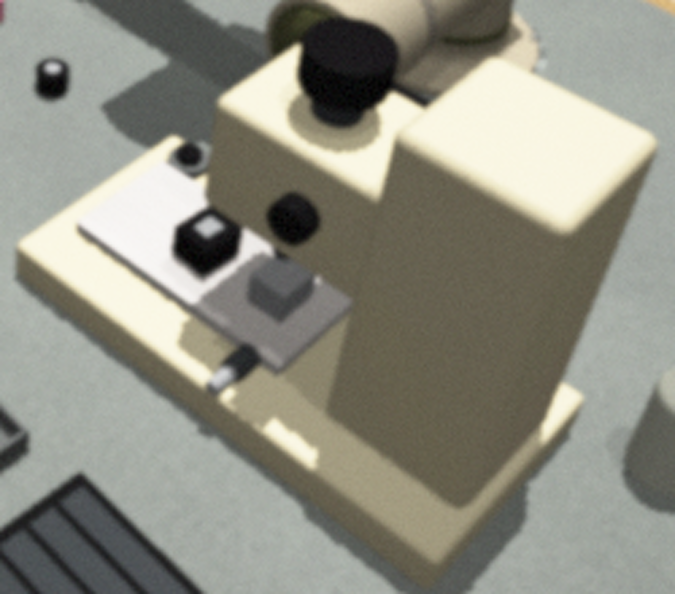

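The black candidate at crop c2 (232,205), scene (243,197), is a 60x50 black block with a steel inset, so it is the long_block. Green (90,165), pink (290,70) and white (75,325) are decoys. The small block at (442,330) and the round mount at (508,160) are smaller. Next I fit the tester pose from the corners and triangulate the blocks.

```bash
cat > fit.py <<'E'
from h import *
from scipy.optimize import least_squares
S=lambda u,v:(360+u/3.2,125+v/3.2)
D=lambda u,v:(315+u/2.7,165+v/2.7)
obs=[('scene',(-120,-160,45),S(55,200)),('scene',(120,-160,45),S(22,443)),('scene',(120,320,45),S(675,540)),
('scene',(-65,-130,60),S(84,240)),('scene',(65,-130,60),S(68,376)),('scene',(65,120,60),S(398,416)),
('side',(-120,-160,45),D(173,135)),('side',(120,-160,45),D(20,247)),('side',(120,320,45),D(435,560)),('side',(-120,320,45),D(583,398)),
('side',(-65,-130,60),D(168,165)),('side',(65,-130,60),D(80,230)),('side',(65,120,60),D(280,370)),('side',(-65,120,60),D(350,300))]
cal={n:robot.calibration(n) for n in('scene','side')}
def W(p,X):
    c,s=np.cos(p[2]),np.sin(p[2]);X=np.atleast_2d(X)/1000
    return np.c_[p[0]+c*X[:,0]-s*X[:,1],p[1]+s*X[:,0]+c*X[:,1],X[:,2]]
f=lambda p:np.concatenate([proj(n,W(p,X),cal[n])[0]-uv for n,X,uv in obs])
if __name__=='__main__':
    r=least_squares(f,[.5,.2,0],loss='soft_l1');p=r.x;print('tester',p.round(4),np.degrees(p[2]));print(f(p).reshape(-1,2).round(1).tolist())
    np.save('tester.npy',p)
    T=lambda q:(np.array([[np.cos(p[2]),np.sin(p[2])],[-np.sin(p[2]),np.cos(p[2])]])@(np.array(q)[:2]-p[:2])*1000).round(1)
    sc,sd=cal['scene'],cal['side']
    h=tri([(sc,S(282,295)),(sd,D(207,197))]);print('headlow +x end',h.round(3),T(h))
    h=tri([(sc,S(310,192)),(sd,D(220,103))]);print('headtop',h.round(3),T(h))
    h=tri([(sc,S(107,212)),(sd,D(190,153))]);print('key',h.round(4),T(h))
    h=tri([(sc,S(231,303)),(sd,D(209,226))]);print('short inset',h.round(4),T(h))
    # ref near +x top edge corners
    for a,b in [((310,355),(248,288)),((362,366),(283,313))]:
        h=tri([(sc,S(*a)),(sd,D(*b))]);print('ref?',h.round(4),T(h))
    B=lambda u,v:(185+u/4,145+v/4)
    for n,u,v in [('green',88,149),('pink',287,61),('long',228,196),('white',73,311),('round',509,146),('small',440,318)]:
        print(n,plane('scene',B(u,v),.036 if n not in('round','small') else .028)[0].round(3))
    for n,q in dict(long=[(224,156),(175,205),(241,240),(289,213)],pink=[(285,24),(236,67),(294,104),(342,68)],green=[(77,112),(34,160),(103,188),(147,152)]).items():
        X=plane('scene',[B(*x) for x in q],.036)[:,:2];e=np.diff(np.r_[X,X[:1]],axis=0);print(n,X.mean(0).round(4),(np.linalg.norm(e,axis=1)*1000).round(),np.degrees(np.arctan2(e[:,1],e[:,0])).round())
    X=plane('scene',[S(*x) for x in [(211,276),(262,286),(250,362),(194,350)]],.096)[:,:2]
    print('short top',[T(x).tolist() for x in X])
E
python3 fit.py
```

```text
tester [0.5271 0.1202 0.0809] 4.637561867057207
[[-0.4, -1.1], [-2.0, -0.6], [0.7, -0.0], [-0.1, 0.6], [-0.9, -0.2], [0.2, 2.3], [0.3, -0.0], [-2.2, -0.3], [2.1, 3.5], [2.6, 0.4], [-2.1, -1.0], [-1.6, -2.3], [0.3, 0.5], [5.8, -1.8]]
headlow +x end [0.582 0.136 0.19 ] [56.4 11.1]
headtop [0.579 0.134 0.296] [53.   9.6]
key [ 0.4456 -0.0016  0.068 ] [ -91.1 -114.8]
short inset [0.5356 0.1068 0.1029] [  7.4 -14. ]
ref? [0.551  0.1722 0.0821] [28.  49.9]
ref? [0.5482 0.2115 0.0797] [28.4 89.3]
green [ 0.514 -0.504  0.036]
pink [ 0.404 -0.398  0.036]
long [ 0.528 -0.396  0.036]
white [ 0.642 -0.46   0.036]
round [ 0.434 -0.226  0.028]
small [ 0.583 -0.231  0.028]
long [ 0.5334 -0.3912] [51. 56. 37. 69.] [ -20.   73.  141. -121.]
pink [ 0.4073 -0.3951] [51. 56. 46. 61.] [ -23.   66.  151. -119.]
green [ 0.5163 -0.5011] [49. 56. 41. 65.] [ -14.   79.  155. -109.]
short top [[-21.0, -29.8], [-18.0, 9.2], [53.3, 3.7], [49.7, -37.9]]
```

```bash
python3 -m handwheel '[{"x":2.5,"y":1.2,"turn":1,"gripper":8.8},{"x":2.5,"y":1.2,"turn":1},{"x":2.5,"y":1.2,"turn":1},{"x":2.5,"y":1.2,"turn":1},{"x":2.5,"y":1.2,"turn":1},{"x":2.5,"y":1.2,"turn":1},{"x":2.5,"y":1.2,"turn":1},{"x":2.5,"y":1.2,"turn":1}]' && python3 - <<'E'
from h import *
import json
c=robot.calibration('wrist')
snap('wrist','pics/w1.png');s=snap('scene','pics/s2.png')
import pickle;pickle.dump(c,open('w1.pkl','wb'))
a=cv2.imread('pics/w1.png');b=cv2.imread('pics/s2.png')
p=proj('scene',[robot.read_state()['position']])[0].astype(int);print(p)
y0=max(0,p[1]-95);x0=max(0,p[0]-60);b=cv2.resize(b[y0:y0+120,x0:x0+120],(400,400),interpolation=cv2.INTER_CUBIC)
cv2.imwrite('pics/v2.png',np.hstack([cv2.resize(a,(400,250)) if 0 else a[:, 60:460],b]))
E
```

```text
$[0]: bad value
```

```bash
python3 -m handwheel '[{"x":2.5,"y":1.2,"z":0,"turn":1,"gripper":8.8}]'; python3 -m handwheel '[{"x":2.5,"y":1.2,"z":0.0,"turn":1.0,"gripper":8.8}]'
```

```text
clock: 0.2
position: [0.1844, -0.5147, 0.2381]
tool_rot: [-3.084, -0.596, 0.001]
force: [1.1, -0.1, 1.0]
finger_gap: 1.002
gripper_force: 0.0
clock: 0.3
position: [0.211, -0.5017, 0.2383]
tool_rot: [-3.053, -0.736, -0.0]
force: [-0.0, -1.2, 0.1]
finger_gap: 0.999
gripper_force: 0.0
```

All five keys are required in each row.

```bash
python3 -m handwheel '[{"x":2.5,"y":1.2,"z":0,"turn":1,"gripper":8.8},{"x":2.5,"y":1.2,"z":0,"turn":1,"gripper":8.8},{"x":2.5,"y":1.2,"z":0,"turn":1,"gripper":8.8},{"x":2.5,"y":1.2,"z":0,"turn":1,"gripper":8.8},{"x":2.5,"y":1.2,"z":0,"turn":1,"gripper":8.8},{"x":2.0,"y":0.5,"z":0,"turn":1,"gripper":8.8},{"x":0,"y":0,"z":0,"turn":0,"gripper":8.8}]' && python3 - <<'E'
from h import *
c=robot.calibration('wrist')
snap('wrist','pics/w1.png');s=snap('scene','pics/s2.png')
import pickle;pickle.dump(c,open('w1.pkl','wb'))
a=cv2.imread('pics/w1.png');b=cv2.imread('pics/s2.png')
p=proj('scene',[robot.read_state()['position']])[0].astype(int);print(p)
y0=max(0,p[1]-95);x0=max(0,p[0]-60);b=cv2.resize(b[y0:y0+120,x0:x0+120],(400,400),interpolation=cv2.INTER_CUBIC)
cv2.imwrite('pics/v2.png',np.hstack([cv2.resize(a,(400,250)),]) if 0 else np.hstack([a[:,120:520],b]))
E
```

```text
clock: 1.0
position: [0.3575, -0.4359, 0.2383]
tool_rot: [-2.757, -1.504, -0.001]
force: [-0.9, 0.5, -0.5]
finger_gap: 0.996
gripper_force: 0.0
[239  91]
```

View pics/v2.png

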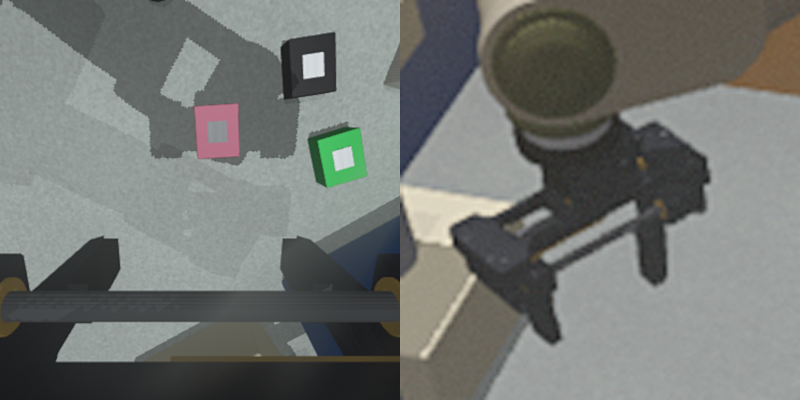

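The left half (wrist view) shows pink at about (337,131), long black at about (434,65) and green at about (460,158). The right half (scene view) shows a gripper body with no protruding camera. Next I measure these blocks in the wrist view.

```bash
cat > blk.py <<'E'
from h import *
def mask(im,col):  # bgr png
    h=cv2.cvtColor(im,cv2.COLOR_BGR2HSV)
    if col=='pink': return cv2.inRange(h,(150,60,110),(179,255,255))
    if col=='green': return cv2.inRange(h,(45,100,60),(75,255,255))
    if col=='black': return cv2.inRange(h,(0,0,0),(179,255,62))
def inset(im,near,r=25,thr=None):
    g=cv2.cvtColor(im,cv2.COLOR_BGR2GRAY);x,y=near
    w=g[y-r:y+r,x-r:x+r];t,b=cv2.threshold(w,0,255,cv2.THRESH_OTSU)
    n,l,st,ce=cv2.connectedComponentsWithStats(b);k=l[r,r];return ce[k]+[x-r,y-r],st[k,4]
def top(im,col,near,z,c,r=60):
    m=mask(im,col);x,y=near;mm=np.zeros_like(m);mm[max(0,y-r):y+r,max(0,x-r):x+r]=m[max(0,y-r):y+r,max(0,x-r):x+r]
    mm=cv2.morphologyEx(mm,cv2.MORPH_CLOSE,np.ones((3,3)))
    cs,_=cv2.findContours(mm,cv2.RETR_EXTERNAL,cv2.CHAIN_APPROX_NONE);k=max(cs,key=cv2.contourArea)
    X=plane('',k[:,0]+0.0,z,c)[:,:2]
    return cv2.minAreaRect((X*1000).astype(np.float32)),X
E
python3 - <<'E'
from blk import *
import pickle
c=pickle.load(open('w1.pkl','rb'));im=cv2.imread('pics/w1.png');sc=robot.calibration('scene');s=cv2.imread('pics/scene.png')
for n,w,q in [('pink',(337,131),(257,160)),('long',(433,65),(242,194)),('green',(463,159),(207,182))]:
    a=inset(im,w,r=12)
    b=inset(s,q,r=6)
    h=tri([(c,a[0]),(sc,b[0])]);print(n,a,b,h.round(4),plane('',a[0],.036,c)[0].round(4))
print(top(im,'pink',(337,131),.036,c)[0])
print(top(im,'black',(433,65),.036,c,45)[0])
E
```

```text
pink (array([336.85675676, 130.64864865]), np.int32(370)) (array([255.75510204, 159.69387755]), np.int32(49)) [ 0.4042 -0.3998  0.0385] [ 0.404  -0.3993  0.036 ]
long (array([433.16496945,  64.79226069]), np.int32(491)) (array([241.68115942, 193.65217391]), np.int32(69)) [ 0.5281 -0.3969  0.037 ] [ 0.5284 -0.3969  0.036 ]
green (array([462.79949239, 158.25380711]), np.int32(394)) (array([206.09677419, 181.58064516]), np.int32(62)) [ 0.5121 -0.5069  0.036 ] [ 0.5121 -0.5066  0.036 ]
((403.5946960449219, -399.9981384277344), (59.67173767089844, 49.88356399536133), 60.63581848144531)
((522.9749145507812, -395.5849304199219), (59.20950698852539, 57.533451080322266), 65.6637954711914)
```

```bash
python3 -m handwheel '[{"x":1.8,"y":0.9,"z":-3,"turn":0.68,"gripper":8.8},{"x":1.84,"y":0.97,"z":-4,"turn":0,"gripper":8.8},{"x":0,"y":0,"z":-5,"turn":0,"gripper":8.8},{"x":0,"y":0,"z":-5,"turn":0,"gripper":8.8},{"x":0,"y":0,"z":-4,"turn":0,"gripper":8.8},{"x":0,"y":0,"z":-2.1,"turn":0,"gripper":8.8},{"x":0,"y":0,"z":0,"turn":0,"gripper":8.8}]' && python3 -m handwheel '[{"x":0,"y":0,"z":0,"turn":0,"gripper":4},{"x":0,"y":0,"z":0,"turn":0,"gripper":4},{"x":0,"y":0,"z":0,"turn":0,"gripper":4},{"x":0,"y":0,"z":0,"turn":0,"gripper":4},{"x":0,"y":0,"z":0,"turn":0,"gripper":4}]' 40
```

```text
clock: 1.8
position: [0.3904, -0.4175, 0.0051]
tool_rot: [-2.712, -1.574, 0.0]
force: [0.3, 1.0, -0.5]
finger_gap: 0.997
gripper_force: 0.0
clock: 2.3
position: [0.3924, -0.4185, 0.0084]
tool_rot: [2.714, 1.58, 0.0]
force: [0.5, -1.0, 1.8]
finger_gap: 0.57
gripper_force: 0.7
```

```bash
python3 -m handwheel '[{"x":0,"y":0,"z":2,"turn":0,"gripper":4},{"x":0,"y":0,"z":5,"turn":0,"gripper":4},{"x":0,"y":0,"z":5,"turn":0,"gripper":4},{"x":0,"y":0,"z":5,"turn":0,"gripper":4},{"x":0,"y":0,"z":5,"turn":0,"gripper":4},{"x":1.5,"y":4,"z":0,"turn":0.8,"gripper":4},{"x":1.5,"y":4,"z":0,"turn":1,"gripper":4},{"x":1.5,"y":4,"z":0,"turn":1,"gripper":4}]' && python3 -m handwheel '[{"x":1.5,"y":4,"z":0,"turn":1,"gripper":4},{"x":1.5,"y":4,"z":0,"turn":1,"gripper":4},{"x":1.5,"y":4,"z":0,"turn":1,"gripper":4},{"x":1.5,"y":4,"z":0,"turn":1,"gripper":4},{"x":1.5,"y":4,"z":0,"turn":0,"gripper":4},{"x":1.4,"y":4,"z":0,"turn":0,"gripper":4},{"x":1.2,"y":4,"z":0,"turn":0,"gripper":4},{"x":0,"y":0,"z":0,"turn":0,"gripper":4}]' && python3 - <<'E'
from h import *
import pickle
c=robot.calibration('wrist');s=robot.read_state();a=snap('wrist','pics/w2.png');pickle.dump((c,s),open('w2.pkl','wb'))
snap('scene','pics/s3.png');snap('side','pics/d3.png')
E
```

```text
clock: 3.1
position: [0.4372, -0.2967, 0.2278]
tool_rot: [-2.499, -1.903, -0.0]
force: [1.3, 0.4, -2.1]
finger_gap: 0.563
gripper_force: 40.0
clock: 3.9
position: [0.5385, -0.014, 0.2275]
tool_rot: [-2.128, -2.31, -0.001]
force: [-0.6, -0.9, -3.1]
finger_gap: 0.565
gripper_force: 40.0
```

View pics/w2.png

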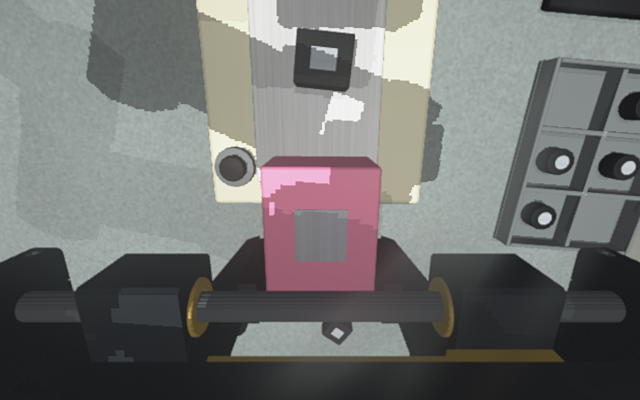

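```bash
cat > m2.py <<'E'
from blk import *
import pickle
c,s=pickle.load(open('w2.pkl','rb'));im=cv2.imread('pics/w2.png');g=cv2.GaussianBlur(cv2.cvtColor(im,cv2.COLOR_BGR2GRAY),(3,3),0).astype(float)
def vedge(p0,p1,z,w=6):
    pts=[]
    for v in range(p0[1],p1[1],3):
        u=p0[0]+(p1[0]-p0[0])*(v-p0[1])/(p1[1]-p0[1]);xs=np.arange(int(u)-w,int(u)+w+1);gr=np.abs(np.gradient(g[v,xs]));k=gr.argmax()
        if gr[k]>6: pts.append((xs[k],v))
    X=plane('',pts,z,c)[:,:2];vx,vy,x,y=cv2.fitLine((X*1000).astype(np.float32),cv2.DIST_HUBER,0,.1,.01).ravel()
    if vy<0: vx,vy=-vx,-vy
    return len(pts),np.degrees(np.arctan2(vy,vx)),x,y
L={'stageL':vedge((248,2),(257,150),.06),'stageR':vedge((384,2),(380,150),.06),'baseL':vedge((198,2),(217,200),.045),'baseR':vedge((437,2),(420,200),.045)}
for k,v in L.items():
    th=np.radians(v[1]); x_at0=v[2]-(v[3]-100)*np.cos(th)/np.sin(th); print(k,np.round(v,2),'x at y=100:',round(x_at0,1))
print('front base corners',plane('',[(217,203),(420,203)],.045,c).round(4).tolist())
print('key',plane('',(235,166),.068,c).round(4))
print('short inset',inset(im,(323,58),r=20),plane('',inset(im,(323,58),r=20)[0],.096,c).round(4))
r,X=top(im,'black',(323,58),.096,c,40);print(r)
E
python3 m2.py; python3 -c "
import numpy as np;print(np.load('tester.npy'))"
```

```text
stageL [ 34.    95.34 461.7   89.11] x at y=100: 460.7
stageR [ 35.    94.3  589.33  97.32] x at y=100: 589.1
baseL [ 66.    94.55 410.58  69.1 ] x at y=100: 408.1
baseR [ 65.    94.53 645.83  68.42] x at y=100: 643.3
front base corners [[0.421, -0.0482, 0.045], [0.6558, -0.029, 0.045]]
key [[0.4482 0.0011 0.068 ]]
short inset (array([323.2998325 ,  57.55108878]), np.int32(597)) [[0.5313 0.1062 0.096 ]]
((531.0259399414062, 103.81007385253906), (47.74223327636719, 25.18449592590332), 2.1157126426696777)
[0.52709203 0.12020916 0.08094072]
```

```bash
cat >> m2.py <<'E'
print('---')
S_=s['position'];yaw=np.radians(94.53);u=np.array([np.cos(yaw),np.sin(yaw)]);x_=np.array([u[1],-u[0]])
ft=lambda q:np.array([(np.array(q)[:2]-[.5240,.1206])@x_,(np.array(q)[:2]-[.5240,.1206])@u])*1000
i=inset(im,(321,235),r=40);q=plane('',i[0],S_[2]+.0276,c)[0];print('pink inset',i,q.round(4),'minus tcp:',ft(q)-ft(S_))
e=plane('',[(262,168),(380,168),(321,168)],S_[2]+.0276,c);print('pink front corners - tcp',[(ft(a)-ft(S_)).round(1).tolist() for a in e])
print('tcp',ft(S_),'short',ft([.5313,.1062]))
gg=im[20:100,285:365];hs=cv2.cvtColor(gg,cv2.COLOR_BGR2GRAY);m=((hs<80)*255).astype(np.uint8)
cs,_=cv2.findContours(m,0,cv2.CHAIN_APPROX_NONE);k=max(cs,key=cv2.contourArea);r=cv2.minAreaRect(k);print(r);b=cv2.boxPoints(r)+[285,20]
print('short quad px',b.round(1).tolist(),[ft(a).round(1).tolist() for a in plane('',b,.096,c)])
sc=robot.calibration('scene')
E
python3 m2.py | sed -n '/---/,$p'
```

```text
---
pink inset (array([319.60041451, 244.2426943 ]), np.int32(4825)) [0.5366 0.004  0.2551] minus tcp: [-0.50770778 18.03505559]
pink front corners - tcp [[-23.8, 51.4], [23.8, 51.5], [-0.0, 51.4]]
tcp [   3.83801062 -135.28614609] short [  6.13986824 -14.93157788]
((37.79878234863281, 39.81098175048828), (57.645263671875, 57.976558685302734), 6.34019136428833)
short quad px [[291.0, 85.4], [297.4, 27.8], [354.6, 34.2], [348.2, 91.8]] [[-22.2, -37.4], [-15.7, 7.7], [32.4, 3.0], [28.3, -42.5]]
```

```bash
python3 -m handwheel '[{"x":0,"y":0,"z":-5,"turn":0,"gripper":4},{"x":0,"y":0,"z":-5,"turn":0,"gripper":4},{"x":0,"y":0,"z":-4,"turn":0,"gripper":4},{"x":0,"y":0,"z":-1.5,"turn":0,"gripper":4},{"x":0,"y":1.5,"z":0,"turn":0,"gripper":4},{"x":0,"y":1.4,"z":0,"turn":0,"gripper":4},{"x":0,"y":0,"z":0,"turn":0,"gripper":4},{"x":0,"y":0,"z":0,"turn":0,"gripper":4}]' && python3 - <<'E'
from h import *
a=snap('scene','pics/s4.png');b=snap('side','pics/d4.png')
a=cv2.imread('pics/s4.png');b=cv2.imread('pics/d4.png')
cv2.imwrite('pics/v4.png',np.hstack([cv2.resize(a[100:300,360:560],(400,400),interpolation=2),cv2.resize(b[130:330,310:510],(400,400),interpolation=2)]))
E
```

```text
clock: 4.85
position: [0.5386, 0.0109, 0.0736]
tool_rot: [2.132, 2.305, 0.001]
force: [0.1, 0.4, -2.4]
finger_gap: 0.565
gripper_force: 40.0
```

View pics/v4.png

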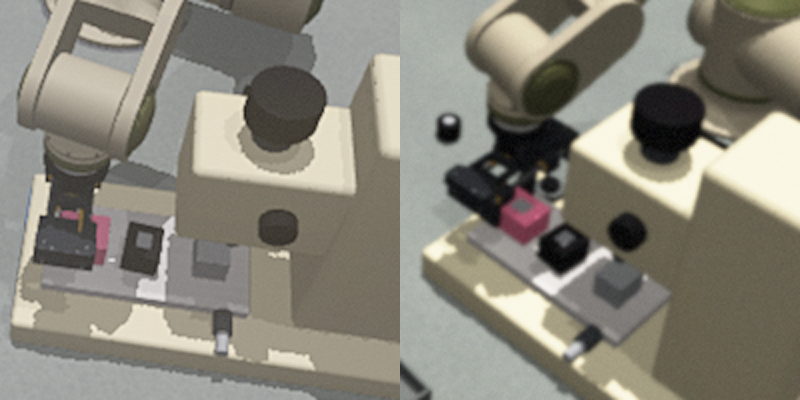

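The scene crop shows pink behind the short block at (145,245), with the wrist fork to the left of the head. I'll triangulate the wrist's green cap for clearance.

```bash
python3 - <<'E'
from h import *
sc=robot.calibration('scene');sd=robot.calibration('side')
yaw=np.radians(94.53);u=np.array([np.cos(yaw),np.sin(yaw)]);x_=np.array([u[1],-u[0]])
ft=lambda q:np.array([(np.array(q)[:2]-[.5240,.1206])@x_,(np.array(q)[:2]-[.5240,.1206])@u])*1000
A=lambda u,v:(360+u/2,100+v/2);B=lambda u,v:(310+(u-400)/2,130+v/2)
for n,a,b in [('cap ctr',(146,120),(552,86)),('cap bottom',(136,155),(540,114)),('head top end +x',(194,180),(572,140)),('head top end -x',(198,92),(640,70)),('head low end +x',(176,234),(568,198)),('flange ring +',(108,158),(528,118)),('ref -y+x top',(195,270),(595,285))]:
    h=tri([(sc,A(*a)),(sd,B(*b))]);e=proj('scene',[h],sc)[0]-A(*a);print(n,h.round(3),ft(h).round(0),e.round(1))
s=robot.read_state();print(ft(s['position']),s['joint_positions'])
E
```

```text
cap ctr [0.559 0.076 0.336] [ 32. -47.] [-0.1  0.2]
cap bottom [0.573 0.074 0.299] [ 46. -50.] [ 0.2 -0.7]
head top end +x [0.591 0.136 0.306] [68. 10.] [ 1. -3.]
head top end -x [0.485 0.126 0.338] [-39.   9.] [ 2.8 -7.5]
head low end +x [0.586 0.135 0.211] [63. 10.] [ 1.5 -4.6]
flange ring + [0.561 0.046 0.271] [ 31. -77.] [ 0.1 -0.3]
ref -y+x top [0.548 0.173 0.08 ] [28. 51.] [ 0. -0.]
[   5.75433369 -110.87847209] [-2.00345827e-01  5.39761728e-01  1.56594071e+00 -1.08870421e-04
  1.03468184e+00 -2.77239828e-01]
```

```bash
python3 -m handwheel '[{"x":0,"y":0,"z":-0.45,"turn":0,"gripper":4},{"x":0,"y":0,"z":0,"turn":0,"gripper":4},{"x":0,"y":0,"z":0,"turn":0,"gripper":7},{"x":0,"y":0,"z":0,"turn":0,"gripper":7},{"x":0.04,"y":-0.5,"z":0,"turn":0,"gripper":7},{"x":0,"y":0,"z":1.6,"turn":0,"gripper":7},{"x":0,"y":0,"z":0,"turn":0,"gripper":7},{"x":0,"y":0,"z":0,"turn":0,"gripper":4}]' && python3 -m handwheel '[{"x":0,"y":0,"z":0,"turn":0,"gripper":4},{"x":0,"y":0,"z":0,"turn":0,"gripper":4},{"x":0,"y":0,"z":0,"turn":0,"gripper":4},{"x":0,"y":0,"z":0,"turn":0,"gripper":4},{"x":0,"y":0,"z":1.2,"turn":0,"gripper":4},{"x":0,"y":0,"z":0,"turn":0,"gripper":4},{"x":0,"y":0,"z":0,"turn":0,"gripper":4}]' && python3 - <<'E'
from h import *
a=snap('scene','pics/s5.png');b=snap('side','pics/d5.png');w=snap('wrist','pics/w5.png')
a=cv2.imread('pics/s5.png');b=cv2.imread('pics/d5.png')
E
```

```text
clock: 5.75
position: [0.5387, 0.0056, 0.0842]
tool_rot: [2.134, 2.305, 0.0]
force: [0.4, 0.3, 0.7]
finger_gap: 0.73
gripper_force: 0.0
clock: 6.45
position: [0.5388, 0.0058, 0.0967]
tool_rot: [2.134, 2.305, 0.001]
force: [0.5, 0.4, -2.6]
finger_gap: 0.56
gripper_force: 40.0
```

```bash
python3 -m handwheel '[{"x":-0.04,"y":0.5,"z":0,"turn":0,"gripper":4},{"x":-0.04,"y":0.5,"z":0,"turn":0,"gripper":4},{"x":-0.04,"y":0.5,"z":0,"turn":0,"gripper":4},{"x":-0.03,"y":0.4,"z":0,"turn":0,"gripper":4},{"x":-0.03,"y":0.4,"z":0,"turn":0,"gripper":4},{"x":-0.03,"y":0.4,"z":0,"turn":0,"gripper":4},{"x":-0.03,"y":0.4,"z":0,"turn":0,"gripper":4},{"x":0,"y":0,"z":0,"turn":0,"gripper":4}]' && python3 - <<'E'
from h import *
a=snap('scene','pics/s6.png');b=snap('side','pics/d6.png')
a=cv2.imread('pics/s6.png');b=cv2.imread('pics/d6.png')
cv2.imwrite('pics/v6.png',np.hstack([cv2.resize(a[100:300,360:560],(400,400),interpolation=2),cv2.resize(b[130:330,310:510],(400,400),interpolation=2)]))
E
```

```text
clock: 7.4
position: [0.5361, 0.0373, 0.0962]
tool_rot: [-2.134, -2.305, -0.0]
force: [0.5, -0.3, -2.5]
finger_gap: 0.556
gripper_force: 40.0
```

View pics/v6.png

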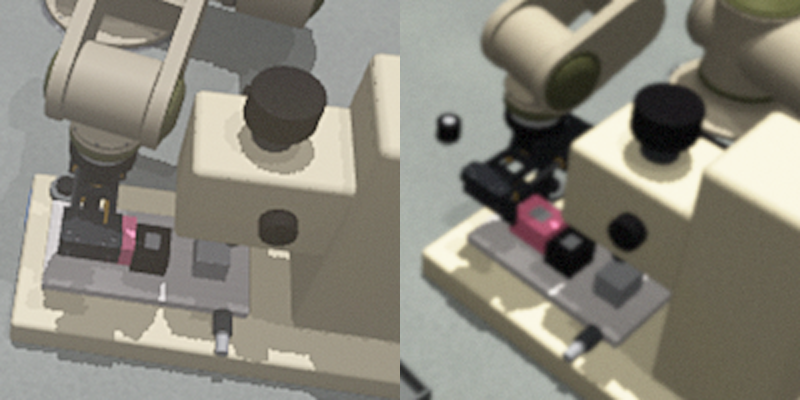

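In the scene crop, pink (130,240) is now in contact with the short block (152,248) and the short block is squared. I'll check the cap clearance again.

```bash
python3 - <<'E'
from h import *
sc=robot.calibration('scene');sd=robot.calibration('side')
yaw=np.radians(94.53);u=np.array([np.cos(yaw),np.sin(yaw)]);x_=np.array([u[1],-u[0]])
ft=lambda q:np.array([(np.array(q)[:2]-[.5240,.1206])@x_,(np.array(q)[:2]-[.5240,.1206])@u])*1000
A=lambda u,v:(360+u/2,100+v/2);B=lambda u,v:(310+(u-400)/2,130+v/2)
for n,a,b in [('cap ctr',(172,103),(574,80)),('cap bottom',(158,140),(561,110)),('gripper body +y low?',(130,190),(565,150))]:
    h=tri([(sc,A(*a)),(sd,B(*b))]);e=proj('scene',[h],sc)[0]-A(*a);print(n,h.round(3),ft(h).round(0),e.round(1))
E
```

```text
cap ctr [0.548 0.098 0.353] [ 22. -25.] [-0.3  0.9]
cap bottom [0.559 0.093 0.311] [ 33. -31.] [ 0.1 -0.2]
gripper body +y low? [0.537 0.078 0.217] [ 10. -43.] [ 2.1 -6.1]
```

```bash
python3 -m handwheel '[{"x":-0.1,"y":0.4,"z":0,"turn":0,"gripper":4},{"x":-0.1,"y":0.4,"z":0,"turn":0,"gripper":4},{"x":-0.1,"y":0.4,"z":0,"turn":0,"gripper":4},{"x":-0.1,"y":0.4,"z":0,"turn":0,"gripper":4},{"x":-0.1,"y":0.4,"z":0,"turn":0,"gripper":4},{"x":-0.1,"y":0.4,"z":0,"turn":0,"gripper":4},{"x":0,"y":0,"z":0,"turn":0,"gripper":4}]'; python3 -m handwheel '[{"x":-0.05,"y":0.2,"z":0,"turn":0,"gripper":4},{"x":-0.05,"y":0.2,"z":0,"turn":0,"gripper":4},{"x":0,"y":0,"z":0,"turn":0,"gripper":4}]'
```

```text
clock: 8.2
position: [0.53, 0.0614, 0.0962]
tool_rot: [-2.133, -2.305, -0.0]
force: [0.1, -1.6, -2.3]
finger_gap: 0.557
gripper_force: 40.0
clock: 8.5
position: [0.5292, 0.065, 0.0963]
tool_rot: [-2.134, -2.305, -0.0]
force: [0.3, 0.2, -3.1]
finger_gap: 0.561
gripper_force: 40.0
```

```bash
python3 -m handwheel '[{"x":-0.02,"y":0.15,"z":0,"turn":0,"gripper":4},{"x":-0.02,"y":0.15,"z":0,"turn":0,"gripper":4},{"x":0,"y":0,"z":0,"turn":0,"gripper":4}]'; python3 -m handwheel '[{"x":-0.02,"y":0.1,"z":0,"turn":0,"gripper":4},{"x":0,"y":0,"z":0,"turn":0,"gripper":4}]';python3 -m handwheel '[{"x":-0.01,"y":0.1,"z":0,"turn":0,"gripper":4},{"x":0,"y":0,"z":0,"turn":0,"gripper":4}]'
```

```text
clock: 8.8
position: [0.5288, 0.0679, 0.0962]
tool_rot: [-2.134, -2.305, -0.0]
force: [0.3, 0.7, -2.2]
finger_gap: 0.561
gripper_force: 40.0
clock: 9.0
position: [0.5288, 0.0685, 0.0963]
tool_rot: [2.134, 2.305, -0.0]
force: [0.6, -3.3, -2.8]
finger_gap: 0.561
gripper_force: 40.0
clock: 9.2
position: [0.5291, 0.0687, 0.0965]
tool_rot: [2.133, 2.304, -0.001]
force: [0.6, -7.4, -0.7]
finger_gap: 0.56
gripper_force: 40.0
```

```bash
python3 -m handwheel '[{"x":0.03,"y":-0.4,"z":0,"turn":0,"gripper":4},{"x":0.1,"y":-1.5,"z":0,"turn":0,"gripper":4},{"x":0.2,"y":-3,"z":0,"turn":0,"gripper":4},{"x":0.2,"y":-3,"z":0,"turn":0,"gripper":4},{"x":0.2,"y":-3,"z":0,"turn":0,"gripper":4},{"x":0,"y":0,"z":0,"turn":0,"gripper":4}]'; python3 - <<'E'
from h import *
snap('scene','pics/s7.png');snap('side','pics/d7.png')
import pickle;c=robot.calibration('wrist');s=robot.read_state();pickle.dump((c,s),open('w7.pkl','wb'));snap('wrist','pics/w7.png')
a=cv2.imread('pics/s7.png');b=cv2.imread('pics/d7.png')
cv2.imwrite('pics/v7.png',np.hstack([cv2.resize(a[180:280,420:520],(400,400),interpolation=2),cv2.resize(b[220:320,370:470],(400,400),interpolation=2)]))
E
```

```text
clock: 9.8
position: [0.5362, -0.0429, 0.0961]
tool_rot: [2.138, 2.301, -0.0]
force: [-0.5, 0.0, -2.5]
finger_gap: 0.563
gripper_force: 40.0
```

View pics/v7.png

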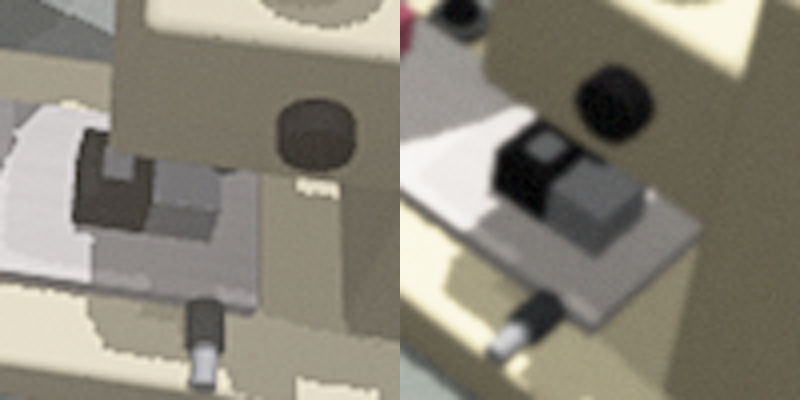

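```bash
python3 -m handwheel '[{"x":0.1,"y":-4,"z":0,"turn":0,"gripper":4},{"x":0.1,"y":-4,"z":0,"turn":0,"gripper":4},{"x":0.1,"y":-3.7,"z":0,"turn":0,"gripper":4},{"x":0,"y":0,"z":-4,"turn":0,"gripper":4},{"x":0,"y":0,"z":-2,"turn":0,"gripper":4},{"x":0,"y":0,"z":-0.9,"turn":0,"gripper":4},{"x":0,"y":0,"z":-0.1,"turn":0,"gripper":4},{"x":0,"y":0,"z":0,"turn":0,"gripper":4}]'; python3 -m handwheel '[{"x":0,"y":0,"z":0,"turn":0,"gripper":7.5},{"x":0,"y":0,"z":0,"turn":0,"gripper":7.5},{"x":0,"y":0,"z":0,"turn":0,"gripper":7.5},{"x":0,"y":0,"z":0,"turn":0,"gripper":7.5}]'
```

```text
clock: 10.75
position: [0.5394, -0.1559, 0.027]
tool_rot: [2.133, 2.305, 0.001]
force: [0.7, -0.9, -2.8]
finger_gap: 0.562
gripper_force: 40.0
clock: 11.15
position: [0.539, -0.1563, 0.0267]
tool_rot: [2.134, 2.305, 0.0]
force: [-0.4, -0.6, -0.6]
finger_gap: 0.848
gripper_force: 0.0
```

```bash
python3 -m handwheel '[{"x":0,"y":0,"z":4,"turn":0,"gripper":8.8},{"x":0,"y":0,"z":5,"turn":0,"gripper":8.8},{"x":0,"y":0,"z":5,"turn":0,"gripper":8.8},{"x":0,"y":-3,"z":5,"turn":-1,"gripper":8.8},{"x":-0.5,"y":-4,"z":0,"turn":-1,"gripper":8.8},{"x":-0.5,"y":-4,"z":0,"turn":-1,"gripper":8.8},{"x":-0.5,"y":-4,"z":0,"turn":-1,"gripper":8.8},{"x":-0.5,"y":-4,"z":0,"turn":-1,"gripper":8.8}]'; python3 -m handwheel '[{"x":-0.5,"y":-4,"z":0,"turn":-1,"gripper":8.8},{"x":-0.5,"y":-4,"z":0,"turn":0,"gripper":8.8},{"x":-0.5,"y":-3.5,"z":0,"turn":0,"gripper":8.8},{"x":0,"y":0,"z":0,"turn":0,"gripper":8.8},{"x":0,"y":0,"z":0,"turn":0,"gripper":8.8}]'; cat > m8.py <<'E'
from blk import *
import sys
def look(f):
    c=robot.calibration('wrist');s=robot.read_state();snap('wrist',f);return c,s,cv2.imread(f)
if __name__=='__main__':
    c,s,im=look('pics/w8.png')
    q=proj('',[[.5283,-.3969,.036]],c)[0].astype(int);print(q)
    i=inset(im,tuple(q),r=22);print('inset',i,plane('',i[0],.036,c)[0].round(4))
    g=cv2.cvtColor(im,cv2.COLOR_BGR2GRAY)
    for t in (45,60,75):
        m=((g<t)*255).astype(np.uint8);n,l,st,ce=cv2.connectedComponentsWithStats(m)
        k=[j for j in range(1,n) if st[j,0]<q[0]<st[j,0]+st[j,2] and st[j,1]<q[1]<st[j,1]+st[j,3] and 400<st[j,4]<12000]
        for j in k:
            cs,_=cv2.findContours((l==j).astype(np.uint8),0,cv2.CHAIN_APPROX_NONE);cn=cs[0][:,0]
            ap=cv2.approxPolyDP(cs[0],3,True)[:,0];X=plane('',ap,.036,c)[:,:2]
            print(t,st[j],ap.tolist(),(X*1000).round(1).tolist());print(cv2.minAreaRect((plane('',cn,.036,c)[:,:2]*1000).astype(np.float32)))
E
python3 m8.py
```

```text
clock: 11.95
position: [0.5184, -0.3435, 0.2094]
tool_rot: [2.586, 1.784, 0.0]
force: [0.7, 0.3, 0.2]
finger_gap: 0.995
gripper_force: 0.0
clock: 12.45
position: [0.5035, -0.4571, 0.2087]
tool_rot: [-2.658, -1.672, -0.0]
force: [0.3, 0.3, 0.1]
finger_gap: 1.001
gripper_force: 0.0
[316 123]
inset (array([316.44632768, 122.61016949]), np.int32(531)) [ 0.5284 -0.3964  0.036 ]
60 [ 293   93   48   60 1550] [[338, 93], [330, 94], [327, 101], [318, 101], [314, 107], [329, 111], [328, 136], [307, 137], [305, 121], [298, 120], [293, 113], [296, 151], [339, 151]] [[560.8, -379.8], [553.1, -377.1], [547.4, -381.9], [539.1, -377.9], [532.9, -381.4], [545.1, -391.6], [533.4, -414.0], [513.0, -405.3], [518.3, -389.8], [512.2, -385.7], [510.7, -377.3], [495.8, -413.3], [537.3, -433.3]]
((528.310302734375, -397.1353454589844), (58.840492248535156, 48.72386932373047), 65.44252014160156)
75 [ 293   93   48   60 2219] [[293, 94], [295, 151], [339, 151], [340, 94]] [[519.2, -360.8], [494.8, -412.9], [537.3, -433.3], [562.2, -381.5]]
((528.187255859375, -396.99224853515625), (59.604637145996094, 49.01985549926758), 65.37714385986328)
```

```bash
python3 -m handwheel '[{"x":0.7,"y":1.9,"z":-3,"turn":0.2,"gripper":8.8},{"x":0.78,"y":1.93,"z":-4,"turn":0,"gripper":8.8},{"x":0,"y":0,"z":-5,"turn":0,"gripper":8.8},{"x":0,"y":0,"z":-4,"turn":0,"gripper":8.8},{"x":0,"y":0,"z":-3,"turn":0,"gripper":8.8},{"x":0,"y":0,"z":-0.9,"turn":0,"gripper":8.8},{"x":0,"y":0,"z":0,"turn":0,"gripper":8.8},{"x":0,"y":0,"z":0,"turn":0,"gripper":8.8}]' 40; python3 -m handwheel '[{"x":0,"y":0,"z":0,"turn":0,"gripper":4},{"x":0,"y":0,"z":0,"turn":0,"gripper":4},{"x":0,"y":0,"z":0,"turn":0,"gripper":4},{"x":0,"y":0,"z":0,"turn":0,"gripper":4},{"x":0,"y":0,"z":0,"turn":0,"gripper":4},{"x":0,"y":0,"z":0,"turn":0,"gripper":4}]'
```

```text
clock: 13.3
position: [0.5195, -0.4189, 0.0121]
tool_rot: [2.641, 1.697, 0.001]
force: [0.5, -0.5, 0.7]
finger_gap: 0.998
gripper_force: 0.0
clock: 13.9
position: [0.5186, -0.4187, 0.0102]
tool_rot: [2.644, 1.697, -0.0]
force: [0.2, -0.5, 1.3]
finger_gap: 0.564
gripper_force: 40.0
```

```bash
python3 -m handwheel '[{"x":0,"y":0,"z":3,"turn":0,"gripper":4},{"x":0,"y":0,"z":5,"turn":0,"gripper":4},{"x":0,"y":0,"z":5,"turn":0,"gripper":4},{"x":0,"y":2,"z":3,"turn":0.83,"gripper":4},{"x":0.2,"y":4,"z":0,"turn":1,"gripper":4},{"x":0.2,"y":4,"z":0,"turn":1,"gripper":4},{"x":0.2,"y":4,"z":0,"turn":1,"gripper":4},{"x":0.2,"y":4,"z":0,"turn":1,"gripper":4}]'; python3 -m handwheel '[{"x":0.2,"y":4,"z":0,"turn":1,"gripper":4},{"x":0.2,"y":4,"z":0,"turn":0,"gripper":4},{"x":0,"y":4,"z":0,"turn":0,"gripper":4},{"x":0,"y":4,"z":0,"turn":0,"gripper":4},{"x":0,"y":4,"z":0,"turn":0,"gripper":4},{"x":0,"y":4,"z":0,"turn":0,"gripper":4},{"x":0,"y":2,"z":0,"turn":0,"gripper":4},{"x":0,"y":0,"z":0,"turn":0,"gripper":4}]'
```

```text
clock: 14.7
position: [0.5261, -0.237, 0.1696]
tool_rot: [-2.226, -2.216, 0.0]
force: [0.1, -0.3, -2.6]
finger_gap: 0.566
gripper_force: 40.0
clock: 15.5
position: [0.53, 0.0237, 0.1698]
tool_rot: [-2.127, -2.311, 0.001]
force: [0.2, -0.9, -3.4]
finger_gap: 0.563
gripper_force: 40.0
```

```bash
python3 -m handwheel '[{"x":0,"y":1.8,"z":-3,"turn":0,"gripper":4},{"x":0,"y":0,"z":-4,"turn":0,"gripper":4},{"x":0,"y":0,"z":-2.3,"turn":0,"gripper":4},{"x":0,"y":0,"z":0,"turn":0,"gripper":4},{"x":0,"y":0,"z":0,"turn":0,"gripper":4}]'; python3 -m handwheel '[{"x":0,"y":0,"z":-0.3,"turn":0,"gripper":4},{"x":0,"y":0,"z":-0.15,"turn":0,"gripper":4},{"x":0,"y":0,"z":0,"turn":0,"gripper":4}]'
```

```text
clock: 16.0
position: [0.531, 0.0386, 0.0776]
tool_rot: [2.132, 2.307, -0.0]
force: [-0.0, 0.4, -2.6]
finger_gap: 0.559
gripper_force: 40.0
clock: 16.3
position: [0.5309, 0.0392, 0.0732]
tool_rot: [2.131, 2.307, 0.001]
force: [0.3, 0.5, -2.9]
finger_gap: 0.56
gripper_force: 40.0
```

```bash
python3 -m handwheel '[{"x":0,"y":0,"z":-0.25,"turn":0,"gripper":4},{"x":0,"y":0,"z":0,"turn":0,"gripper":4},{"x":0,"y":0,"z":0,"turn":0,"gripper":4}]'; python3 -m handwheel '[{"x":0,"y":0,"z":0,"turn":0,"gripper":7.5},{"x":0,"y":0,"z":0,"turn":0,"gripper":7.5},{"x":0,"y":0,"z":0,"turn":0,"gripper":7.5},{"x":0,"y":0,"z":0,"turn":0,"gripper":7.5},{"x":0,"y":0,"z":4,"turn":0,"gripper":7.5},{"x":0,"y":0,"z":5,"turn":0,"gripper":7.5},{"x":0.2,"y":-4,"z":2,"turn":0,"gripper":7.5},{"x":0.2,"y":-4,"z":0,"turn":0,"gripper":7.5}]'; python3 -m handwheel '[{"x":0.2,"y":-3,"z":0,"turn":0,"gripper":7.5},{"x":0,"y":0,"z":0,"turn":0,"gripper":7.5},{"x":0,"y":0,"z":0,"turn":0,"gripper":7.5}]'; cat > m9.py <<'E'
from m8 import *
yaw=np.radians(94.53);u=np.array([np.cos(yaw),np.sin(yaw)]);x_=np.array([u[1],-u[0]])
ft=lambda q:np.array([(np.array(q)[:2]-[.5240,.1206])@x_,(np.array(q)[:2]-[.5240,.1206])@u])*1000
def rect(im,c,near,z,t=75,lo=300,hi=30000):
    g=cv2.cvtColor(im,cv2.COLOR_BGR2GRAY);m=((g<t)*255).astype(np.uint8);n,l,st,ce=cv2.connectedComponentsWithStats(m)
    for j in range(1,n):
        if st[j,0]<near[0]<st[j,0]+st[j,2] and st[j,1]<near[1]<st[j,1]+st[j,3] and lo<st[j,4]<hi:
            cs,_=cv2.findContours((l==j).astype(np.uint8),0,cv2.CHAIN_APPROX_NONE);ap=cv2.approxPolyDP(cs[0],3,True)[:,0]
            print(st[j],[(a.tolist(),ft(x).round(1).tolist()) for a,x in zip(ap,plane('',ap,z,c))])
E
python3 - <<'E'
from m9 import *
c,s,im=look('pics/w9.png');print(s['position'])
X=s['position'];q=proj('',[[.5283,.063,.096]],c)[0].astype(int);print(q)
i=inset(im,tuple(q),r=22);print('long inset',i,ft(plane('',i[0],.096,c)[0]))
for t in(60,75,90): rect(im,c,q,.096,t)
E
```

```text
clock: 16.6
position: [0.5308, 0.0393, 0.0703]
tool_rot: [2.131, 2.308, 0.0]
force: [0.9, -0.4, -2.5]
finger_gap: 0.568
gripper_force: 40.0
clock: 17.4
position: [0.5358, -0.0413, 0.1837]
tool_rot: [2.124, 2.306, 0.005]
force: [0.9, 0.6, 0.1]
finger_gap: 0.85
gripper_force: 0.0
clock: 17.7
position: [0.5365, -0.0708, 0.18]
tool_rot: [-2.132, -2.306, -0.0]
force: [-0.5, 0.6, 0.4]
finger_gap: 0.851
gripper_force: 0.0
[ 0.53649179 -0.07076299  0.17998809]
[323  22]
long inset (array([325.80968858,  15.76470588]), np.int32(867)) [  1.22956339 -53.82152801]
[ 290   14   69   62 1938] [([290, 14], [-23.3, -52.7]), ([291, 68], [-23.6, -86.8]), ([295, 75], [-20.9, -91.4]), ([351, 75], [19.5, -91.5]), ([356, 70], [23.0, -88.2]), ([358, 45], [23.9, -72.0]), ([356, 68], [23.0, -86.8]), ([320, 67], [-2.8, -86.1]), ([322, 59], [-1.4, -80.9]), ([326, 65], [1.5, -84.8]), ([327, 58], [2.2, -80.3]), ([331, 59], [5.0, -80.9]), ([333, 54], [6.4, -77.7]), ([336, 57], [8.6, -79.6]), ([332, 52], [5.7, -76.4]), ([343, 48], [13.4, -73.8]), ([340, 46], [11.3, -72.6]), ([344, 46], [14.1, -72.6]), ([346, 39], [15.4, -68.2]), ([342, 37], [12.6, -66.9]), ([341, 43], [12.0, -70.7]), ([308, 43], [-11.2, -70.6]), ([305, 18], [-13.1, -55.1])]
[ 289    0   72   76 3867] [([289, 0], [-23.7, -44.4]), ([293, 73], [-22.3, -90.1]), ([352, 75], [20.3, -91.5]), ([358, 67], [24.4, -86.2]), ([360, 0], [24.3, -44.5])]
[ 289    0   72   76 3925] [([289, 0], [-23.7, -44.4]), ([293, 73], [-22.3, -90.1]), ([352, 75], [20.3, -91.5]), ([358, 67], [24.4, -86.2]), ([360, 0], [24.3, -44.5])]
```

```bash
python3 -m handwheel '[{"x":0.1,"y":-4.3,"z":0,"turn":0,"gripper":8},{"x":0.15,"y":-4.2,"z":0,"turn":0,"gripper":8},{"x":0,"y":0,"z":-5,"turn":0,"gripper":8},{"x":0,"y":0,"z":-5,"turn":0,"gripper":8},{"x":0,"y":0,"z":-4,"turn":0,"gripper":8},{"x":0,"y":0,"z":-2.5,"turn":0,"gripper":8},{"x":0,"y":0,"z":0,"turn":0,"gripper":8},{"x":0,"y":0,"z":0,"turn":0,"gripper":8}]'; python3 -m handwheel '[{"x":0,"y":0,"z":0,"turn":0,"gripper":4},{"x":0,"y":0,"z":0,"turn":0,"gripper":4},{"x":0,"y":0,"z":0,"turn":0,"gripper":4},{"x":0,"y":0,"z":0,"turn":0,"gripper":4},{"x":0,"y":0,"z":0,"turn":0,"gripper":4},{"x":0,"y":0,"z":0,"turn":0,"gripper":4}]'
```

```text
clock: 18.55
position: [0.5396, -0.1549, 0.0158]
tool_rot: [2.13, 2.309, 0.0]
force: [0.6, 0.7, -0.4]
finger_gap: 0.908
gripper_force: 0.0
clock: 19.15
position: [0.5394, -0.1557, 0.0157]
tool_rot: [2.131, 2.307, 0.001]
force: [-0.5, 1.1, 6.7]
finger_gap: 0.564
gripper_force: 40.0
```

```bash
python3 -m handwheel '[{"x":0,"y":0,"z":3,"turn":0,"gripper":4},{"x":0,"y":0,"z":5,"turn":0,"gripper":4},{"x":0,"y":0,"z":4,"turn":0,"gripper":4},{"x":-0.1,"y":4,"z":0,"turn":0,"gripper":4},{"x":-0.1,"y":4,"z":0,"turn":0,"gripper":4},{"x":-0.1,"y":4.2,"z":0,"turn":0,"gripper":4},{"x":0,"y":0,"z":-5.2,"turn":0,"gripper":4},{"x":0,"y":0,"z":0,"turn":0,"gripper":4}]'; python3 -m handwheel '[{"x":0,"y":0,"z":0,"turn":0,"gripper":4}]'
```

```text
clock: 19.25
position: [0.5394, -0.1558, 0.0158]
tool_rot: [2.131, 2.307, 0.001]
force: [-0.8, 0.3, 6.3]
finger_gap: 0.565
gripper_force: 40.0out of range: a shift must lie within [-5, 5]
```

```bash
python3 -m handwheel '[{"x":0,"y":0,"z":3,"turn":0,"gripper":4},{"x":0,"y":0,"z":5,"turn":0,"gripper":4},{"x":0,"y":0,"z":4,"turn":0,"gripper":4},{"x":-0.1,"y":4,"z":0,"turn":0,"gripper":4},{"x":-0.1,"y":4,"z":0,"turn":0,"gripper":4},{"x":-0.1,"y":4.2,"z":0,"turn":0,"gripper":4},{"x":0,"y":0,"z":-3,"turn":0,"gripper":4},{"x":0,"y":0,"z":-2.4,"turn":0,"gripper":4}]'; python3 -m handwheel '[{"x":0,"y":0,"z":0,"turn":0,"gripper":4},{"x":0,"y":0,"z":0,"turn":0,"gripper":4}]'
```

```text
clock: 20.05
position: [0.5357, -0.0323, 0.0802]
tool_rot: [-2.129, -2.31, 0.0]
force: [0.3, -0.2, -2.8]
finger_gap: 0.565
gripper_force: 40.0
clock: 20.25
position: [0.5362, -0.0338, 0.0813]
tool_rot: [-2.131, -2.307, 0.001]
force: [-0.7, -0.6, -1.7]
finger_gap: 0.563
gripper_force: 40.0
```

```bash
python3 -m handwheel '[{"x":-0.04,"y":0.5,"z":0,"turn":0,"gripper":4},{"x":-0.04,"y":0.5,"z":0,"turn":0,"gripper":4},{"x":-0.04,"y":0.5,"z":0,"turn":0,"gripper":4},{"x":-0.04,"y":0.5,"z":0,"turn":0,"gripper":4},{"x":-0.04,"y":0.5,"z":0,"turn":0,"gripper":4},{"x":-0.04,"y":0.5,"z":0,"turn":0,"gripper":4},{"x":-0.04,"y":0.5,"z":0,"turn":0,"gripper":4},{"x":0,"y":0,"z":0,"turn":0,"gripper":4}]'; python3 -m handwheel '[{"x":-0.02,"y":0.2,"z":0,"turn":0,"gripper":4},{"x":-0.01,"y":0.2,"z":0,"turn":0,"gripper":4},{"x":0,"y":0,"z":0,"turn":0,"gripper":4}]'; python3 -m handwheel '[{"x":-0.01,"y":0.15,"z":0,"turn":0,"gripper":4},{"x":0,"y":0,"z":0,"turn":0,"gripper":4}]'
```

```text
clock: 21.05
position: [0.5331, 0.0022, 0.081]
tool_rot: [-2.13, -2.308, -0.0]
force: [0.2, 0.8, -2.3]
finger_gap: 0.562
gripper_force: 40.0
clock: 21.35
position: [0.5329, 0.0056, 0.081]
tool_rot: [-2.131, -2.308, 0.0]
force: [0.7, -0.2, -2.7]
finger_gap: 0.56
gripper_force: 40.0
clock: 21.55
position: [0.5329, 0.007, 0.0811]
tool_rot: [-2.131, -2.308, -0.0]
force: [-0.9, -0.4, -3.1]
finger_gap: 0.56
gripper_force: 40.0
```

```bash
for i in 1; do python3 -m handwheel '[{"x":-0.01,"y":0.15,"z":0,"turn":0,"gripper":4},{"x":0,"y":0,"z":0,"turn":0,"gripper":4}]'; python3 -m handwheel '[{"x":-0.01,"y":0.1,"z":0,"turn":0,"gripper":4},{"x":0,"y":0,"z":0,"turn":0,"gripper":4}]'; done
```

```text
clock: 21.75
position: [0.5328, 0.0085, 0.0811]
tool_rot: [-2.131, -2.308, -0.0]
force: [-0.1, -0.3, -3.4]
finger_gap: 0.561
gripper_force: 40.0
clock: 21.95
position: [0.5328, 0.0092, 0.0812]
tool_rot: [2.131, 2.308, -0.0]
force: [0.7, -2.6, -3.1]
finger_gap: 0.564
gripper_force: 40.0
```

```bash
python3 -m handwheel '[{"x":-0.01,"y":0.1,"z":0,"turn":0,"gripper":4},{"x":0,"y":0,"z":0,"turn":0,"gripper":4}]'; python3 -m handwheel '[{"x":-0.01,"y":0.1,"z":0,"turn":0,"gripper":4},{"x":0,"y":0,"z":0,"turn":0,"gripper":4}]'
```

```text
clock: 22.15
position: [0.5331, 0.0093, 0.0813]
tool_rot: [2.13, 2.307, -0.001]
force: [1.0, -7.6, -3.4]
finger_gap: 0.559
gripper_force: 39.9
clock: 22.35
position: [0.5333, 0.0094, 0.0815]
tool_rot: [2.128, 2.306, -0.002]
force: [1.1, -12.6, -3.3]
finger_gap: 0.564
gripper_force: 39.9
```

```bash
python3 -m handwheel '[{"x":0.04,"y":-0.5,"z":0,"turn":0,"gripper":4},{"x":0.1,"y":-2,"z":0,"turn":0,"gripper":4},{"x":0.2,"y":-4,"z":0,"turn":0,"gripper":4},{"x":0.2,"y":-4,"z":0,"turn":0,"gripper":4},{"x":0.1,"y":-4,"z":0,"turn":0,"gripper":4},{"x":0,"y":-2.2,"z":0,"turn":0,"gripper":4},{"x":0,"y":0,"z":-3.5,"turn":0,"gripper":4},{"x":0,"y":0,"z":-2.5,"turn":0,"gripper":4}]'; python3 -m handwheel '[{"x":0,"y":0,"z":-0.4,"turn":0,"gripper":4},{"x":0,"y":0,"z":0,"turn":0,"gripper":4},{"x":0,"y":0,"z":0,"turn":0,"gripper":7.5},{"x":0,"y":0,"z":0,"turn":0,"gripper":7.5},{"x":0,"y":0,"z":0,"turn":0,"gripper":7.5},{"x":0,"y":0,"z":0,"turn":0,"gripper":7.5},{"x":0,"y":0,"z":5,"turn":0,"gripper":7.5},{"x":0,"y":0,"z":5,"turn":0,"gripper":7.5}]'; python3 -m handwheel '[{"x":0,"y":4,"z":4,"turn":0,"gripper":3},{"x":0,"y":5,"z":2,"turn":0,"gripper":0},{"x":0,"y":5,"z":0,"turn":0,"gripper":0},{"x":0,"y":0,"z":0,"turn":0,"gripper":0},{"x":0,"y":0,"z":0,"turn":0,"gripper":0}]'; python3 - <<'E'
from m9 import *
c,s,im=look('pics/w10.png');print(s['position'])
q=proj('',[[.5283,.083,.096]],c)[0].astype(int);print(q)
for t in(60,75): rect(im,c,q,.096,t)
k=proj('',[[.4482,.0011,.068]],c)[0].astype(int)
g=cv2.cvtColor(im,cv2.COLOR_BGR2GRAY);r=45;w=g[max(0,k[1]-r):k[1]+r,k[0]-r:k[0]+r]
h=cv2.HoughCircles(cv2.medianBlur(w,3),cv2.HOUGH_GRADIENT,1,10,param1=80,param2=12,minRadius=8,maxRadius=40)
print(k,w.shape)
oy=max(0,k[1]-r)
for a in h[0][:6]:
    px=a[:2]+[k[0]-r,oy];print(px,a[2],plane('',px,.068,c)[0].round(4))
m=((w<60)*255).astype(np.uint8);n,l,st,ce=cv2.connectedComponentsWithStats(m)
for j in range(1,n):
    if st[j,4]>60: print(st[j],plane('',ce[j]+[k[0]-r,oy],.068,c)[0].round(4))
sc=cv2.imread('pics/scene.png')[180:205,380:408,:];print(cv2.cvtColor(sc,cv2.COLOR_BGR2GRAY)[::2,::2])
E
```

```text
clock: 23.15
position: [0.5386, -0.1562, 0.02]
tool_rot: [-2.133, -2.306, -0.001]
force: [-0.1, 0.2, -3.1]
finger_gap: 0.566
gripper_force: 40.0
clock: 23.95
position: [0.5384, -0.1553, 0.1177]
tool_rot: [-2.129, -2.306, 0.001]
force: [0.3, -0.4, 0.5]
finger_gap: 0.852
gripper_force: 0.0
clock: 24.45
position: [0.5389, -0.0231, 0.1713]
tool_rot: [2.129, 2.31, 0.0]
force: [-0.3, -0.2, 0.5]
finger_gap: 0.422
gripper_force: 0.0
[ 0.53888642 -0.02306738  0.17127379]
[317  63]
[ 281   26   69   69 1364] [([281, 26], [-22.9, -15.1]), ([284, 91], [-22.2, -55.7]), ([349, 91], [23.5, -55.6]), ([284, 89], [-22.2, -54.4]), ([285, 78], [-21.3, -47.2]), ([286, 85], [-20.7, -51.8]), ([295, 76], [-14.3, -45.9]), ([295, 82], [-14.4, -49.8]), ([297, 77], [-12.9, -46.6]), ([298, 81], [-12.3, -49.1]), ([300, 74], [-10.8, -44.6]), ([307, 77], [-6.0, -46.5]), ([305, 73], [-7.3, -44.0]), ([310, 69], [-3.8, -41.4]), ([331, 65], [10.6, -38.9]), ([300, 65], [-10.7, -38.9]), ([298, 31], [-11.7, -18.1])]
[ 280    0   75   95 5389] [([280, 0], [-23.1, -0.1]), ([282, 90], [-23.6, -55.1]), ([288, 94], [-19.5, -57
[... 477 characters left out ...]
3 163 162 160 163 161 160 164 159 161 166 163 158]
 [162 161 159 160 164 162 162 161 165 165 163 161 166 161]
 [163 158 159 157 160 164 169 168 165 165 159 163 163 160]
 [223 222 214 214 174 112  83  86 137 162 161 158 159 159]
 [219 219 222 187 114  75  77  76  73 134 210 206 198 192]
 [217 219 209 143  88  78  83  81  78 104 157 222 220 220]
 [218 219 185 149  93  78  87  85  79 115 137 224 218 218]
 [218 220 185 130 139  78  69  70  66 139 119 226 219 218]
 [219 220 205  79 137 153 133 127 156 141 129 224 218 220]
 [219 220 224 188 188 172 147 114  86  77 203 222 221 219]
 [219 219 222 203 218 218 221 223 229 211 220 211 219 214]
 [220 220 219 201 215 214 214 215 215 215 215 214 214 215]]
```

```bash
python3 - <<'E'
from m9 import *
import pickle
c2,_=pickle.load(open('w2.pkl','rb'));c10=robot.calibration('wrist');sc=robot.calibration('scene');sd=robot.calibration('side')
def circ(f,k,r,lo,hi):
    g=cv2.medianBlur(cv2.cvtColor(cv2.imread(f),cv2.COLOR_BGR2GRAY),3)[k[1]-r:k[1]+r,k[0]-r:k[0]+r]
    h=cv2.HoughCircles(g,cv2.HOUGH_GRADIENT,1,50,param1=80,param2=8,minRadius=lo,maxRadius=hi)[0][0];print(f,h[:2]+[k[0]-r,k[1]-r],h[2]);return h[:2]+[k[0]-r,k[1]-r]
a=circ('pics/w2.png',(235,166),30,9,17);b=circ('pics/w10.png',(213,167),40,13,20)
for z in [tri([(c2,a),(c10,b)]),tri([(c2,a),(sc,(393,191))]),tri([(c10,b),(sc,(393,191))]),tri([(c2,a),(c10,b),(sc,(393,191)),(sd,(385.4,221.7))])]: print(z.round(4))
print(plane('',[a],.07,c2),plane('',[b],.07,c10),robot.read_state()['finger_gap'])
E
```

```text
pics/w2.png [232.5 168.5] 13.6
pics/w10.png [212.5 170.5] 18.3
[ 0.4485 -0.001   0.0777]
[ 0.4461 -0.002   0.0708]
[ 0.4469 -0.0029  0.0725]
[ 0.4448 -0.0029  0.067 ]
[[ 0.44613197 -0.00140422  0.07      ]] [[ 0.44592964 -0.0037072   0.07      ]] 0.37745797048635277
```

```bash
python3 -m handwheel '[{"x":-4,"y":1,"z":0,"turn":0,"gripper":0},{"x":-4,"y":0.6,"z":0,"turn":0,"gripper":0},{"x":-1.3,"y":0.5,"z":0,"turn":0,"gripper":0},{"x":0,"y":0,"z":-3,"turn":0,"gripper":0},{"x":0,"y":0,"z":-3,"turn":0,"gripper":0},{"x":0,"y":0,"z":-2,"turn":0,"gripper":0},{"x":0,"y":0,"z":0,"turn":0,"gripper":0},{"x":0,"y":0,"z":0,"turn":0,"gripper":0}]'
```

```text
clock: 25.3
position: [0.4463, -0.0038, 0.0913]
tool_rot: [-2.133, -2.306, 0.0]
force: [0.3, 0.5, 1.0]
finger_gap: 0.005
gripper_force: 0.0
```

```bash
python3 -m handwheel '[{"x":0,"y":0.15,"z":-1,"turn":0,"gripper":0},{"x":0,"y":0,"z":-0.5,"turn":0,"gripper":0},{"x":0,"y":0,"z":0,"turn":0,"gripper":0}]';python3 -m handwheel '[{"x":0,"y":0,"z":-0.3,"turn":0,"gripper":0},{"x":0,"y":0,"z":0,"turn":0,"gripper":0}]';python3 -m handwheel '[{"x":0,"y":0,"z":-0.3,"turn":0,"gripper":0},{"x":0,"y":0,"z":0,"turn":0,"gripper":0}]'
```

```text
clock: 25.6
position: [0.4458, -0.0013, 0.0757]
tool_rot: [-2.131, -2.308, 0.0]
force: [-0.5, 0.1, 0.2]
finger_gap: 0.004
gripper_force: 0.0
clock: 25.8
position: [0.4459, -0.0013, 0.073]
tool_rot: [-2.131, -2.308, 0.0]
force: [-0.1, -0.4, -0.1]
finger_gap: 0.005
gripper_force: 0.0
clock: 26.0
position: [0.4459, -0.0013, 0.0698]
tool_rot: [-2.131, -2.308, 0.0]
force: [-0.8, 0.1, 1.4]
finger_gap: 0.003
gripper_force: 0.0
```

```bash
python3 -m handwheel '[{"x":0,"y":0,"z":-0.3,"turn":0,"gripper":0},{"x":0,"y":0,"z":0,"turn":0,"gripper":0}]';python3 -m handwheel '[{"x":0,"y":0,"z":-0.3,"turn":0,"gripper":0},{"x":0,"y":0,"z":0,"turn":0,"gripper":0}]';python3 -m handwheel '[{"x":0,"y":0,"z":-0.1,"turn":0,"gripper":0},{"x":0,"y":0,"z":0,"turn":0,"gripper":0}]'
```

```text
clock: 26.2
position: [0.4461, -0.0014, 0.0669]
tool_rot: [2.131, 2.308, 0.0]
force: [0.5, -0.4, 1.1]
finger_gap: 0.005
gripper_force: 0.8
clock: 26.4
position: [0.4461, -0.0014, 0.064]
tool_rot: [2.131, 2.308, 0.0]
force: [0.3, 0.3, 4.2]
finger_gap: 0.003
gripper_force: 1.7
clock: 26.6
position: [0.4461, -0.0014, 0.0631]
tool_rot: [2.131, 2.308, 0.0]
force: [-0.2, 0.4, 4.2]
finger_gap: 0.006
gripper_force: 1.9
```

Force is rising along the spring, so I go a bit further to reach the bottom stop.

```bash
python3 -m handwheel '[{"x":0,"y":0,"z":-0.1,"turn":0,"gripper":0},{"x":0,"y":0,"z":0,"turn":0,"gripper":0}]';python3 -m handwheel '[{"x":0,"y":0,"z":-0.1,"turn":0,"gripper":0},{"x":0,"y":0,"z":0,"turn":0,"gripper":0}]';python3 -m handwheel '[{"x":0,"y":0,"z":-0.1,"turn":0,"gripper":0},{"x":0,"y":0,"z":0,"turn":0,"gripper":0}]'
```

```text
clock: 26.8
position: [0.4461, -0.0014, 0.0621]
tool_rot: [2.131, 2.308, 0.0]
force: [0.8, -0.1, 4.8]
finger_gap: 0.005
gripper_force: 2.2
clock: 27.0
position: [0.4461, -0.0014, 0.0614]
tool_rot: [2.131, 2.308, 0.0]
force: [-0.0, 0.1, 8.8]
finger_gap: 0.006
gripper_force: 4.1
clock: 27.2
position: [0.4462, -0.0014, 0.0612]
tool_rot: [2.13, 2.307, 0.001]
force: [-3.1, 0.3, 20.1]
finger_gap: 0.002
gripper_force: 10.1
```

```bash
python3 -m handwheel '[{"x":0,"y":0,"z":1,"turn":0,"gripper":0},{"x":0,"y":0,"z":4,"turn":0,"gripper":0},{"x":0,"y":-2,"z":5,"turn":0,"gripper":0},{"x":0,"y":-2,"z":3,"turn":0,"gripper":0},{"x":0,"y":0,"z":0,"turn":0,"gripper":0},{"x":0,"y":0,"z":0,"turn":0,"gripper":0},{"x":0,"y":0,"z":0,"turn":0,"gripper":0}]'; python3 -c "
from workcell import robot
print(robot.hand_in())"
```

```text
clock: 27.9
position: [0.4451, -0.0393, 0.185]
tool_rot: [-2.129, -2.306, 0.002]
force: [-0.8, -0.2, 0.1]
finger_gap: 0.008
gripper_force: 0.0
the job is handed in; nothing more can be done
None
```

The job is handed in at about 28 s: both blocks pushed flush against the reference block (contact felt on each push), then the start key pressed to its stop and released; no verdict was returned, and I borrowed the pink block as a pusher and left it on the bench.

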